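# Lock the drinks-cart turntable with its jam nut

### The arm

A 6-joint arm with a two-finger parallel gripper is mounted at the origin on the work surface. World frame = base frame: x ahead of the robot, y to its left, z up, the work surface at z = 0. Lengths are in mm, angles in rad, forces in N, time in s.
With the tool pointing down it reaches from about 350 to 875 mm from the base axis. Payload 15.5 kg.
Tool frame: the origin (TCP) lies on the centre line of the jaws, within the pads' length; the fingertips stand 22 mm ahead of it and the grasp point (between the pads) lies 3 mm ahead of it; z points along the fingers, y is the direction in which the jaws open and shut (so a half turn about z gives the same grasp; the last joint's range is limited). The gripper opens to 85 mm and grips with 20 to 120 N. Pads are 22 mm wide; open, the fingers measure 114 mm over their backs; the gripper's body (76 mm by 85 mm) begins 54 mm behind the grasp point. The pads swing forward as they close: fully open they stand 13 mm farther back than shut.
Start: joints at [1.202, 0.494, 1.345, -0, 1.302, -0.096], TCP at [168.388, 601.89, 253.277] pointing down, gripper open.
Joint ranges: [-2.91, 2.91], [-0.82, 2.16], [0.22, 2.67], [-1.22, 4.37], [0.12, 2.79], [-3.08, 3.08]. Speed limits (rad/s): [1.89, 1.89, 2.57, 3.01, 3.01, 3.01].

### API

Orientations are given as a unit quaternion [w, x, y, z].
In Python, from cell import ctrl gives the robot as it stands. The module is installed in compiled form; this text tells all that it offers.
- The arm moves only by the tool step_arm, never from a script. Its argument "moves" is a list that holds one entry, the list of rows, each a list of 7 numbers: the shift along the tool's x, y, z in mm, then the turn, a rotation vector about the tool's x, y, z in degrees, then the finger opening in mm, from 0 to 85.4. In form: [[[dx, dy, dz, ax, ay, az, hand], ...]]. A call has exactly 5 rows; each row shifts and turns the pose as measured when the row begins, along the tool's axes as they then stand; what a row does not reach is not made up. A row lasts 1/12 s, in which the tool goes at most 41.7 mm and 7.16 degrees, less where a joint would pass 70% of its speed; a pose out of reach is approached as far as the arm can. A call with a gripper value outside its range is refused whole. The fingers move at their own pace and stop on an object; "newtons" is the grip in N (left out, the last holds). Time passes only in rows, so rows that do not move let the fingers close, or fill a call up. It gives the time, the measured TCP pose, the force and the opening at its end, in the units of the state.
- ctrl.get_obs(): the state, without advancing time (a new reading comes with each control period).
- ctrl.camera(name): name is "side" or "top"; returns a dict with "pixels" (384x512x3 uint8, red, green, blue), "fx", "fy", "cx", "cy" (pixels), "xyz" and "orientation" of the camera in the world. Camera axes: x right, y down, z forward; pixel columns grow to the right and rows downward; lengths in mm; the calibration is good to about 2 mm. A picture is of the moment at which its call begins. There is no depth.
- ctrl.job_done(): hands the job in, once; it reports no verdict.
Trained networks look in the newest picture that a camera, given by its name, has taken for a name from the list of things; names that differ only in an ending like _2 or _b are one class to them, and where a whole thing is asked for, a point or a joint stands for the part that bears it (a point fixed in the world has none). Each returns a list of dicts, best first, with "confidence" (0 to 1); they miss things now and then, are a little off and sometimes report something else, mostly with a low value. They report only what shows in the picture. A call takes as long as a camera call. They do not tell look-alikes from the thing itself.
- ctrl.recognise(camera, label): "at" ([x, y, z] in mm, in world coordinates, good to about 4 mm: the middle of the surface that is visible of it).
- ctrl.cut_out(camera, label): "region" (384x512 bool, what is visible of it).
The state is a dict: "t": time; "joint_pos": joint angles; "joint_vel": joint speeds; "effort": joint torques, N m; "ee_pos": TCP position; "tool_rot": TCP orientation; "contact_force": force on the tool from outside, world axes, zero at the start; "wrist_torque": the same for the moment, N m; "grip_width": opening from 0.0 (shut) to 1.0 (fully open).
Only numpy, scipy, OpenCV 4.12 (cv2) and the standard library are available. Lean on these libraries where they do the work, as an engineer would, in place of code of your own. Each camera call takes 0.05 s, during which the arm holds its last target. There are 200 camera calls.

### The job

The drinks cart is about to be rolled, so lock its wooden turntable: push the arms of the brass jam nut round clockwise (seen from above) until it has run all the way down its stud, and tighten it firmly against the round steel nut below it so that it stays tight. Leave the pourer, the strainer, the ice mould and the tumbler standing where they are on the turntable, and finish clear of everything.

Things in the scene. Friction and masses are not known exactly. Their poses are not given: they have to be found in the camera images.
- turntable: Fixed round wooden turntable, 400 mm across; its board's top is 34 mm above the cart top. Origin: centre of its underside on the cart top; z up. It does not turn. The pourer, tumbler, ice mould and strainer stand near its edge, none within 90 mm of its axis.
- washer_top (a point): Centre of the top of the black rubber washer, 46 mm across and 4 mm thick, on the round knurled steel nut in the middle of the turntable (flange 80 mm, drum 54 mm across); 84 mm above the cart top. A 19 mm threaded steel stud rises through it to 130 mm above the cart top. None of this moves.
- jam_nut (a joint): Angle of the brass jam nut, rad, growing clockwise seen from above; 15 mm down per turn. Starts at 0.3 to 2.5; meets the washer at 5.5. Friction 0.2 N m: it stays where left. Past 5.5 the washer adds about 3.5 N m per rad. It is tight once turned to 5.60 (about 0.55 N m in all, 9 N at 60 mm from the axis) or more; 5.75 is ample, more does no harm. Let go, it springs back a little and stays past 5.53.
- nut_centre (a point): On the jam nut's axis at mid-height of its arms; x along the arms to bar_end, z up. 97 mm above the cart top when the nut meets the washer, up to 109 mm at the start. Brass hub 44 mm across, 26 mm high (this point at its middle); through it a straight level bar 14 mm wide, 16 mm high, with 24 mm balls at both ends, 176 mm over all: two opposite arms.
- bar_end (a point): The end of one of the nut's two arms, 88 mm from the axis at the mid-height of the arm. The other arm is its mirror image.
- pourer: Loose white ceramic pourer, 75 mm tall and 72 mm across, with a small handle (to its +y) and a spout, standing near the edge of the turntable; the underside's centre is its origin, z up
- tumbler: Loose squat amber tumbler, 70 mm tall and 80 mm across the rim, standing near the edge of the turntable; the underside's centre is its origin, z up
- ice_mould: Loose grey-blue silicone ice mould with six cells, 115 x 75 mm (its x, y), 34 mm high, near the edge of the turntable; the underside's centre is its origin, z up
- strainer: Loose flat steel cocktail strainer, 165 mm long along its x (a perforated disc 84 mm across at -x, its handle to +x), 5 to 10 mm high, lying near the edge of the turntable; the underside's centre is its origin, z up
There are look-alikes about, which are no part of the job. What is meant by the strainer is not turquoise, and is the smaller of those in its own colour. Of the things shaped like the ice_mould, the grey one is meant.

How it is judged (in metres and radians):
On the way:
1. the jam nut has been run down and tightened against the lower nut (turned to at least 5.60 rad) (value of joint jam_nut above 5.6 rad), for 0.1 s.
At the end, for the whole second after the job is handed in: The jam nut is left still and nipped tight on the washer (its angle above 5.53 rad, after having been turned to at least 5.60), and the pourer, tumbler, ice mould and strainer are upright (within 0.2 rad) and within 25 mm of where they began (value of joint jam_nut above 5.53 rad and velocity of joint jam_nut between -0.05 and 0.05 rad/s and distance of each of pourer, tumbler, ice_mould, strainer from where it was at the start of the episode below 0.025 m and angle between each of pourer, tumbler, ice_mould, strainer's own z axis and vertical below 0.2 rad); the robot touches nothing.
It fails at once if a thing on the turntable is pushed more than 40 mm away or tipped over (distance of any of pourer, tumbler, ice_mould, strainer from where it was at the start of the episode above 0.04 m or angle between any of pourer, tumbler, ice_mould, strainer's own z axis and vertical above 0.6 rad).
It also fails if it takes over 45 s, if anything falls off the work surface, if the arm or the gripper's body presses on something with over 40 N, if the wrist force passes 120 N, or if a joint passes its speed limit or range.

## Working session

There is one attempt and no reset: what is moved stays moved. The work goes in short steps, Python scripts to look and compute and a tool call to move; the robot and the scene stay as the last step left them, time stands still between calls to the robot, and variables do not carry over. Pictures are saved under pics/ and viewed, about 8 in all and at most 12, crops included, and the job is handed in when it is done.

Besides the shell and the picture viewer there is one more tool, called after ">>>" as a command line: name --argument value ..., lists and objects as JSON in quotes. step_arm: Moves the arm, as the interface text tells. Its arguments: {"type":"object","properties":{"moves":{"type":"array","items":{"type":"array","items":{"type":"array","items":{"type":"number"}}}},"newtons":{"type":"number"}},"required":["moves"]}

```bash
mkdir -p pics; cat > h.py <<'E'
import numpy as np, cv2
from scipy.spatial.transform import Rotation as R
from cell import ctrl
def q2R(q): return R.from_quat([q[1],q[2],q[3],q[0]]).as_matrix()
def ray(c,u,v):
    return q2R(c["orientation"])@np.array([(u-c["cx"])/c["fx"],(v-c["cy"])/c["fy"],1.])
def at_z(c,u,v,z):
    d=ray(c,u,v);o=np.array(c["xyz"]);return o+d*(z-o[2])/d[2]
def proj(c,p):
    q=q2R(c["orientation"]).T@(np.array(p)-c["xyz"]);return c["fx"]*q[0]/q[2]+c["cx"],c["fy"]*q[1]/q[2]+c["cy"]
E
python3 - <<'E'
from h import *
ims=[]
for n in("top","side"):
    c=ctrl.camera(n);im=c["pixels"][:,:,::-1].copy()
    cv2.imwrite(f"pics/{n}0.png",cv2.resize(im,(768,576)))
    print(n,np.round(c["xyz"]),np.round(c["orientation"],3),c["fx"])
    for l in("jam_nut","nut_centre","bar_end","washer_top","turntable","pourer","tumbler","ice_mould","strainer"):
        try:
            for r in ctrl.recognise(n,l)[:4]: print(l,np.round(r["at"]),round(r["confidence"],2),np.round(proj(c,r["at"])))
        except Exception as e: print(l,e)
o=ctrl.get_obs();print(o)
E
```

```text
top [ 274.   52. 1132.] [ 0.068 -0.673  0.733 -0.075] 357.45589982839346
jam_nut [534.  81. 111.] 0.7 [238. 177.]
jam_nut [526.  79.  33.] 0.48 [240. 185.]
bar_end [531.  80. 116.] 0.62 [238. 178.]
washer_top [523.  82.  36.] 0.58 [239. 186.]
turntable [522.  76.  33.] 0.65 [241. 187.]
pourer [418. 174.  67.] 0.82 [211. 221.]
tumbler [679. -11.  70.] 0.67 [265. 133.]
ice_mould [636. 190.  59.] 0.8 [202. 153.]
ice_mould [263. 341.  17.] 0.76 [161. 278.]
strainer [ 414. -271.   10.] 0.88 [353. 212.]
strainer [421. -20.  41.] 0.84 [275. 215.]
strainer [ 721. -257.    4.] 0.84 [336. 123.]
side [ 206. -918.  804.] [-0.448  0.883 -0.118  0.072] 424.35558976799916
jam_nut [532.  66. 114.] 0.64 [265. 175.]
nut_centre [530.  64. 112.] 0.97 [265. 176.]
bar_end [529.  66. 112.] 0.9 [264. 176.]
washer_top [522.  44.  35.] 0.66 [263. 201.]
turntable [522.  42.  37.] 0.64 [264. 201.]
pourer [413. 150.  88.] 0.64 [220. 173.]
pourer [528.  66. 110.] 0.19 [264. 176.]
tumbler [663. -24.  84.] 0.65 [318. 195.]
ice_mould [636. 192.  56.] 0.83 [284. 165.]
ice_mould [268. 325.  27.] 0.58 [167. 166.]
ice_m
[... 184 characters left out ...]
 'joint_pos': array([ 1.20253283e+00,  4.93584460e-01,  1.34551577e+00,  6.47054756e-06,
        1.30248416e+00, -9.55143111e-02]), 'joint_vel': array([ 5.39110751e-04, -3.89953747e-04, -1.44949748e-03,  2.28549546e-05,
       -1.39505083e-03,  9.79817603e-04]), 'effort': array([-2.13320855e-03, -8.82060385e+01, -3.84282482e+01, -5.79034258e-05,
        3.18679413e-04, -5.01215266e-05]), 'ee_pos': array([168.36551416, 601.89356859, 253.28128099]), 'tool_rot': array([-2.08656846e-06,  1.35953119e-01,  9.90715272e-01,  4.73769266e-06]), 'contact_force': array([ 0.1560494 ,  1.00028883, -0.65930691]), 'wrist_torque': array([0.00814328, 0.03342901, 0.0189425 ]), 'grip_width': 0.9975484436792983}
```

```bash
python3 - <<'E'
from h import *
a=cv2.imread("pics/top0.png");b=cv2.imread("pics/side0.png")
# orig coords *1.5 in pics
A=cv2.resize(a[150:350+60,240:480],(400,434));B=cv2.resize(b[195:395,270:540],(400,296))
cv2.imwrite("pics/crop0.png",np.hstack([cv2.resize(A,(400,434)),np.vstack([B,np.zeros((138,400,3),np.uint8)])]))
for n in("top","side"):
    c=ctrl.camera(n);print(n)
    for r in ctrl.cut_out(n,"jam_nut")[:1]:
        v,u=np.nonzero(r["region"]);P=np.array([at_z(c,x,y,112)[:2] for x,y in zip(u,v)])
        m=P.mean(0);w,V=np.linalg.eigh(np.cov(P.T));d=V[:,1];s=(P-m)@d
        print(m,"dir",np.degrees(np.arctan2(d[1],d[0])),s.min(),s.max(),len(P), m+d*s.min(),m+d*s.max(),(u.min(),u.max(),v.min(),v.max()))
E
```

```text
top
[538.76438129  78.74248654] dir -159.65709595413097 -81.74425405115456 84.80689203721569 278 [615.4101547  107.15988419] [459.24699006  49.26039997] (np.int64(226), np.int64(252), np.int64(151), np.int64(201))
side
[534.70001264  70.28568906] dir -158.42839748168836 -89.656873900665 83.23045382938214 322 [618.07721376 103.24926551] [457.29911759  39.68487389] (np.int64(243), np.int64(288), np.int64(164), np.int64(185))
```

View pics/top0.png

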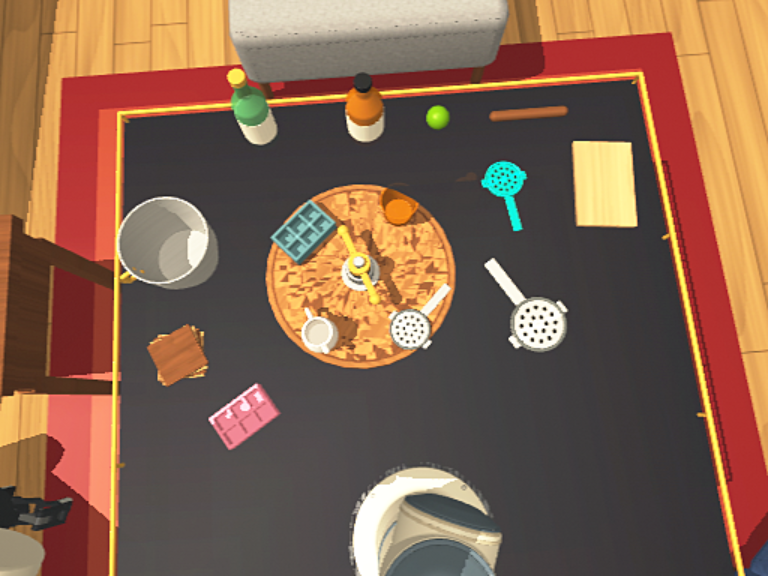

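View pics/crop0.png

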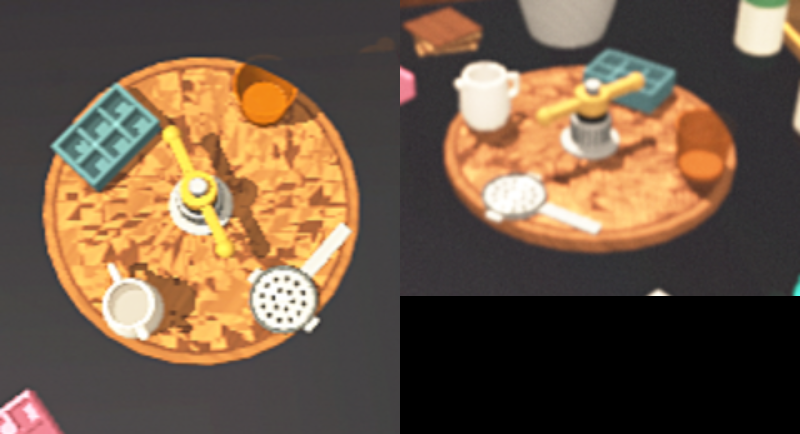

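The pictures show the turntable at pic px (360,275) with the brass nut at (360,263) on it, its arms at about 20° in the world. On the board are the white pourer (320,333), the grey-blue mould (305,232), the tumbler (400,205) and the small steel strainer (415,325). The look-alikes stand off the turntable: pink mould (243,416), turquoise strainer (505,195) and large steel strainer (535,315).

Plan: straddle the hub with open fingers, well inside the 90 mm clear radius, and turn about the stud's axis so that both fingers push the arms.

```bash
python3 - <<'E'
from h import *
c=ctrl.camera("top");s=ctrl.camera("side")
print("stud", at_z(c,239.2,174.8,130),at_z(s,266.4,168.7,130))
def tri(a,b):
    A=[];B=[]
    for cam,(u,v) in((c,a),(s,b)):
        d=ray(cam,u,v);d/=np.linalg.norm(d);M=np.eye(3)-np.outer(d,d);A.append(M);B.append(M@cam["xyz"])
    return np.linalg.lstsq(np.vstack(A),np.hstack(B),rcond=None)[0]
print(tri((239.2,174.8),(266.4,168.7)))
# ball ends from masks
E={}
for n,k in(("top",c),("side",s)):
    g=ctrl.cut_out(n,"jam_nut")[0]["region"];im=k["pixels"].astype(int)
    hsv=cv2.cvtColor(k["pixels"],cv2.COLOR_RGB2HSV);v,u=np.nonzero(g)
    P=np.c_[u,v].astype(float);m=P.mean(0);w,V=np.linalg.eigh(np.cov(P.T));t=(P-m)@V[:,1]
    lo=P[t<t.min()+6].mean(0);hi=P[t>t.max()-6].mean(0)
    if V[1,1]<0: lo,hi=hi,lo
    E[n]=(lo,hi);print(n,lo,hi)
p=tri(E["top"][0],E["side"][0]);q=tri(E["top"][1],E["side"][1])
print(p,q,(p+q)/2,np.linalg.norm(p-q),np.degrees(np.arctan2(*(p-q)[1::-1])))
T=q2R(ctrl.get_obs()["tool_rot"]);print(T.T@np.array([535-168.4,75-601.9,0]))
E
```

```text
stud [535.57949003  76.92764057 130.        ] [537.20810335  74.18233562 130.        ]
[537.09566431  76.83218571 128.05973634]
top [228.24242424 153.90909091] [249.88095238 198.69047619]
side [285.6 166.1] [245.16666667 182.61111111]
[608.49722504 105.1977314  108.71540733] [467.2383237   51.86838578 107.33394624] [537.86777437  78.53305859 108.02467678] 150.99670442703643 20.68298091239013
[-4.94997908e+02 -4.08651736e+02 -2.55308714e-03]
```

>>> step_arm --moves '[[[-30,-24.5,0,0,0,0,64],[-30,-24.5,0,0,0,0,64],[-30,-24.5,0,0,0,0,64],[-30,-24.5,0,0,0,0,64],[-30,-24.5,0,0,0,0,64]]]'

```text
t: 1.82
ee_pos: [279.4, 443.8, 252.3]
tool_rot: [-0.0, 0.132, 0.991, 0.002]
contact_force: [0.4, 0.7, -0.1]
grip_width: 0.75
```

>>> step_arm --moves '[[[-30,-24.5,0,0,0,0,64],[-30,-24.5,0,0,0,0,64],[-30,-24.5,0,0,0,0,64],[-30,-24.5,0,0,0,0,64],[-30,-24.5,0,0,0,0,64]]]'

```text
t: 2.23
ee_pos: [395.9, 278.3, 252.7]
tool_rot: [0.001, 0.131, 0.991, 0.003]
contact_force: [1.5, 1.0, -0.5]
grip_width: 0.748
```

>>> step_arm --moves '[[[-30,-24.5,0,0,0,0,64],[-30,-24.5,0,0,0,0,64],[-30,-24.5,0,0,0,0,64],[-30,-24.5,0,0,0,0,64],[-30,-24.5,0,0,0,0,64]]]'

```text
t: 2.65
ee_pos: [513.4, 111.8, 253.5]
tool_rot: [0.002, 0.131, 0.991, 0.003]
contact_force: [1.3, -0.1, -0.2]
grip_width: 0.747
```

>>> step_arm --moves '[[[-16,-14,0,0,0,0,64],[-16,-14,0,0,0,0,64],[0,0,25,0,0,0,64],[0,0,25,0,0,0,64],[0,0,0,0,0,0,64]]]'

```text
t: 3.07
ee_pos: [545.0, 66.1, 203.6]
tool_rot: [0.006, 0.135, 0.991, 0.003]
contact_force: [-0.8, -0.6, -0.3]
grip_width: 0.751
```

```bash
cat > st.py <<'E'
from h import *
import sys
z=float(sys.argv[1]) if len(sys.argv)>1 else 104
o=ctrl.get_obs();T=q2R(o["tool_rot"]);p=o["ee_pos"]
print("t",round(o["t"],2),"p",np.round(p,1),"yang",np.round(np.degrees(np.arctan2(T[1,1],T[0,1])),1),"j6",np.round(np.degrees(o["joint_pos"][5]),1),"F",np.round(o["contact_force"],1),"Tq",np.round(o["wrist_torque"],2))
print("d tool",np.round(T.T@(np.array([537,76.5,z])-p),1),"fix tilt deg",np.round(np.degrees(np.cross(T[:,2],[0,0,-1])@T),2))
E
python3 st.py
python3 - <<'E'
from h import *
a=[]
for n,(u,v) in(("top",(239,176)),("side",(266,172))):
    c=ctrl.camera(n);im=c["pixels"][v-50:v+50,u-60:u+60,::-1];a.append(cv2.resize(im,(400,333),interpolation=2))
cv2.imwrite("pics/c1.png",np.hstack(a))
E
```

```text
t 3.07 p [545.   66.1 203.6] yang 74.5 j6 -74.0 F [-0.8 -0.6 -0.3] Tq [ 0.02  0.06 -0.01]
d tool [11.6  7.1 99.5] fix tilt deg [0.43 0.63 0.  ]
```

View pics/c1.png

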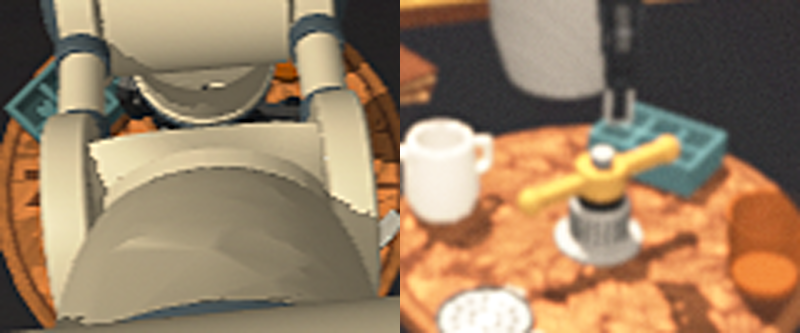

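>>> step_arm --moves '[[[11.5,7,10,0.4,0.6,0,64],[0,0,20,0,0,0,64],[0,0,10,0,0,0,64],[0,0,0,0,0,0,64],[0,0,0,0,0,0,64]]]'

```text
t: 3.58
ee_pos: [537.2, 80.3, 170.4]
tool_rot: [0.004, 0.134, 0.991, 0.001]
contact_force: [0.3, 0.5, 0.4]
grip_width: 0.748
```

```bash
python3 st.py
```

```text
t 3.58 p [537.2  80.3 170.4] yang 74.6 j6 -72.5 F [0.3 0.5 0.4] Tq [ 0.04 -0.04 -0.  ]
d tool [-0.2 -3.9 66.4] fix tilt deg [0.16 0.46 0.  ]
```

>>> step_arm --moves '[[[0,-4,15,0.2,0.5,0,64],[0,0,18,0,0,0,64],[0,0,18,0,0,0,64],[0,0,12,0,0,0,64],[0,0,0,0,0,0,64]]]'

```text
t: 4.0
ee_pos: [538.3, 76.8, 108.0]
tool_rot: [0.002, 0.133, 0.991, 0.0]
contact_force: [-1.0, -0.5, -0.5]
grip_width: 0.749
```

```bash
python3 st.py; python3 - <<'E'
from h import *
c=ctrl.camera("side");u,v=266,172
cv2.imwrite("pics/c2.png",cv2.resize(c["pixels"][v-50:v+50,u-60:u+60,::-1],(600,500),interpolation=2))
E
```

```text
t 4.0 p [538.3  76.8 108. ] yang 74.7 j6 -72.8 F [-1.  -0.5 -0.5] Tq [-0.03  0.01 -0.04]
d tool [ 1.2 -0.7  4. ] fix tilt deg [0.04 0.25 0.  ]
```

View pics/c2.png

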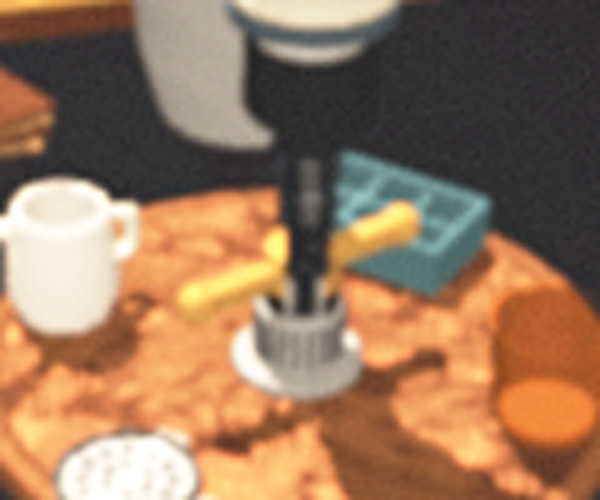

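The fingers straddle the hub, and the arms, with a ball at each end, are free (bar ends at crop px (190,300) and (405,218)). I start turning and check the force.

>>> step_arm --moves '[[[1,-0.5,3,0,0,5,64],[0,0,0,0,0,6,64],[0,0,0,0,0,6,64],[0,0,0,0,0,6,64],[0,0,0,0,0,6,64]]]'

```text
t: 4.47
ee_pos: [537.9, 77.2, 109.5]
tool_rot: [0.002, 0.385, 0.923, 0.001]
contact_force: [-2.7, 6.9, -5.5]
grip_width: 0.75
```

```bash
python3 st.py
```

```text
t 4.47 p [537.9  77.2 109.5] yang 44.8 j6 -42.9 F [-2.7  6.9 -5.5] Tq [1.02 0.49 0.22]
d tool [ 0.1 -1.2  5.5] fix tilt deg [0.24 0.19 0.  ]
```

>>> step_arm --moves '[[[0,-0.5,2,0,0,6,64],[0,0,1,0,0,6,64],[0,0,1,0,0,6,64],[0,0,1,0,0,6,64],[0,0,1,0,0,6,64]]]'

```text
t: 4.88
ee_pos: [536.9, 79.7, 108.2]
tool_rot: [0.001, 0.621, 0.784, 0.003]
contact_force: [-0.2, 7.9, -3.2]
grip_width: 0.75
```

```bash
python3 st.py
```

```text
t 4.88 p [536.9  79.7 108.2] yang 13.2 j6 -11.5 F [-0.2  7.9 -3.2] Tq [1.17 0.07 0.24]
d tool [-3.1 -0.7  4.2] fix tilt deg [ 0.37 -0.18  0.  ]
```

>>> step_arm --moves '[[[-2,0.5,2,0.3,0,7,64],[-1,1,2,0,0,7,64],[-1,1,1,0,0,7,64],[0,1,1,0,0,7,64],[0,1,1,0,0,7,64]]]'

```text
t: 5.3
ee_pos: [541.4, 77.5, 105.8]
tool_rot: [-0.002, 0.832, 0.555, 0.002]
contact_force: [-10.5, -1.9, -1.4]
grip_width: 0.749
```

```bash
python3 st.py
```

```text
t 5.3 p [541.4  77.5 105.8] yang -22.6 j6 24.0 F [-10.5  -1.9  -1.4] Tq [-0.28  1.54  0.29]
d tool [-2.7 -3.7  1.8] fix tilt deg [-0.12 -0.31  0.  ]
```

>>> step_arm --moves '[[[-2,-2,1,0,-0.3,7,64],[-1,-1,0.5,0,0,7,64],[-0.5,0,0.5,0,0,7,64],[-0.5,0,0.5,0,0,7,64],[-0.5,0,0.5,0,0,7,64]]]'

```text
t: 5.72
ee_pos: [539.2, 75.6, 107.6]
tool_rot: [-0.0, 0.962, 0.272, 0.002]
contact_force: [-2.0, 0.7, -5.5]
grip_width: 0.747
```

```bash
python3 st.py
```

```text
t 5.72 p [539.2  75.6 107.6] yang -58.4 j6 59.9 F [-2.   0.7 -5.5] Tq [0.06 0.37 0.24]
d tool [-1.4 -1.9  3.6] fix tilt deg [ 0.03 -0.25  0.  ]
```

>>> step_arm --moves '[[[-1,-1,2,0,-0.2,7,64],[-0.5,-0.5,1.5,0,0,7,64],[-0.3,0,1,0,0,7,64],[-0.3,0,1,0,0,7,64],[-0.3,0,1,0,0,7,64]]]'

```text
t: 6.13
ee_pos: [536.4, 76.2, 106.0]
tool_rot: [-0.0, 0.999, -0.037, 0.001]
contact_force: [-1.7, 3.4, -4.0]
grip_width: 0.752
```

```bash
python3 st.py 102
```

```text
t 6.13 p [536.4  76.2 106. ] yang -94.2 j6 96.0 F [-1.7  3.4 -4. ] Tq [0.5  0.3  0.24]
d tool [ 0.5 -0.3  4. ] fix tilt deg [-0.03 -0.14  0.  ]
```

>>> step_arm --moves '[[[0,0,2,0,-0.2,7,64],[0,0,1.5,0,0,7,64],[0,0,1,0,0,7,64],[0,0,1,0,0,7,64],[0,0,1,0,0,7,64]]]'

```text
t: 6.55
ee_pos: [534.8, 78.4, 104.0]
tool_rot: [-0.001, 0.94, -0.342, -0.002]
contact_force: [-1.7, 7.4, -5.4]
grip_width: 0.749
```

```bash
python3 st.py 101
```

```text
t 6.55 p [534.8  78.4 104. ] yang -130.0 j6 131.7 F [-1.7  7.4 -5.4] Tq [0.92 0.28 0.3 ]
d tool [3. 0. 3.] fix tilt deg [-0.05  0.26  0.  ]
```

>>> step_arm --moves '[[[2,0,2,0,0.2,7,64],[1,0,1.5,0,0,7,64],[0.5,0,1,0,0,7,64],[0.5,0,1,0,0,7,64],[0,0,1,0,0,6,64]]]'

```text
t: 6.97
ee_pos: [535.4, 81.1, 102.2]
tool_rot: [-0.003, 0.794, -0.608, -0.004]
contact_force: [3.1, -0.1, -8.7]
grip_width: 0.754
```

```bash
python3 st.py 101
```

```text
t 6.97 p [535.4  81.1 102.2] yang -165.0 j6 166.5 F [ 3.1 -0.1 -8.7] Tq [-0.   -0.37  1.38]
d tool [ 4.8 -0.4  1.2] fix tilt deg [0.02 0.51 0.  ]
```

>>> step_arm --moves '[[[2,0,0.5,0,0.3,3,64],[1,0,0,0,0,2,64],[0,0,0,0,0,1,64],[0,0,0,0,0,1,64],[0,0,0,0,0,1,64]]]'

```text
t: 7.38
ee_pos: [535.4, 81.6, 102.2]
tool_rot: [-0.001, 0.747, -0.665, -0.003]
contact_force: [4.3, 0.8, -23.5]
grip_width: 0.753
```

```bash
python3 st.py 101
```

```text
t 7.38 p [535.4  81.6 102.2] yang -173.3 j6 175.2 F [  4.3   0.8 -23.5] Tq [ 0.24 -0.68  1.82]
d tool [ 5.2 -1.   1.2] fix tilt deg [0.18 0.32 0.  ]
```

The torque rises by about 3 N m/rad (1.38 → 1.82 N m), which matches the washer, so the nut is about 0.45 rad past first contact. I turn back and lift off.

>>> step_arm --moves '[[[0,0,0,0,0,-4,64],[2,0,0,0,0,-6,64],[2,0,0,0,0,-6,64],[0,0,0,0,0,-6,64],[0,0,0,0,0,-6,64]]]'

```text
t: 7.8
ee_pos: [535.5, 80.6, 104.3]
tool_rot: [-0.002, 0.89, -0.457, -0.005]
contact_force: [-0.6, -0.5, -0.1]
grip_width: 0.754
```

```bash
python3 st.py 101
```

```text
t 7.8 p [535.5  80.6 104.3] yang -144.3 j6 145.8 F [-0.6 -0.5 -0.1] Tq [-0.05  0.02 -0.01]
d tool [4.3 1.2 3.2] fix tilt deg [-0.01  0.61  0.  ]
```

>>> step_arm --moves '[[[0,0,-10,0,0,0,64],[0,0,-25,0,0,0,64],[0,0,-35,0,0,0,64],[0,0,-40,0,0,0,64],[0,0,-40,0,0,0,64]]]'

```text
t: 8.22
ee_pos: [533.3, 79.0, 259.3]
tool_rot: [-0.0, 0.887, -0.461, -0.009]
contact_force: [0.5, -0.4, -0.9]
grip_width: 0.749
```

```bash
python3 st.py 101;python3 - <<'E'
from h import *
c=ctrl.camera("side");u,v=266,185
cv2.imwrite("pics/c3.png",cv2.resize(c["pixels"][v-65:v+65,u-80:u+80,::-1],(738,600),interpolation=2))
for r in ctrl.cut_out("side","jam_nut")[:1]:
    g=r["region"];v,u=np.nonzero(g);P=np.array([at_z(c,x,y,97)[:2] for x,y in zip(u,v)])
    m=P.mean(0);w,V=np.linalg.eigh(np.cov(P.T));d=V[:,1];s=(P-m)@d
    print(m,np.degrees(np.arctan2(d[1],d[0])),s.min(),s.max())
E
```

```text
t 8.22 p [533.3  79.  259.3] yang -144.9 j6 146.5 F [ 0.5 -0.4 -0.9] Tq [-0.04 -0.06 -0.02]
d tool [  6.7  -2.8 158.2] fix tilt deg [0.46 0.92 0.  ]
[538.01275142  81.08777994] -177.1624167757713 -88.71571489662105 85.3194614947479
```

View pics/c3.png

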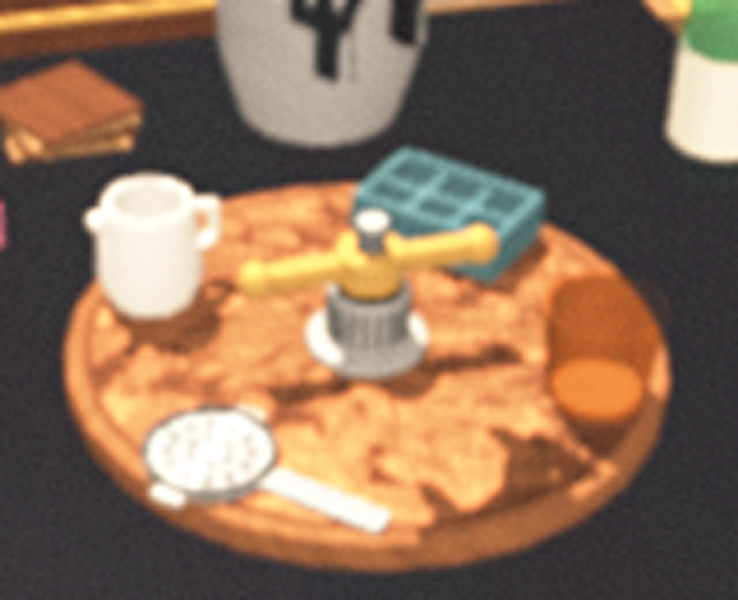

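The hub is now down on the washer with the stud standing proud (crop px (370,220)), the bar lies at about 3°, and all four things stand upright in place. I compare their positions and hand in.

```bash
python3 - <<'E'
from h import *
ctrl.camera("side")
for l in("pourer","tumbler","ice_mould","strainer","jam_nut"): print(l,[np.round(r["at"]).tolist() for r in ctrl.recognise("side",l)[:3]])
print(ctrl.get_obs()["contact_force"],ctrl.job_done())
E
```

```text
pourer [[412.0, 147.0, 92.0]]
tumbler [[665.0, -22.0, 84.0]]
ice_mould [[265.0, 326.0, 23.0], [634.0, 188.0, 62.0]]
strainer [[414.0, -21.0, 41.0], [722.0, -265.0, 10.0], [411.0, -276.0, 12.0]]
jam_nut [[534.0, 75.0, 107.0]]
the job is handed in; nothing more can be done
[ 0.18490621 -0.43729359 -0.90620066] None
```

I ran the jam nut down its stud and tightened it on the washer, then handed the job in at about 8 s of the 45 s allowed. I straddled the hub with the open fingers and turned clockwise, so that both fingers pushed the arms.

**Tightness:** The torque reached 1.8 N m, against the 0.55 N m needed. It rose at about 3 N m/rad, close to the washer's 3.5, so the nut got to roughly 5.9 to 6.0 rad. The joint angle itself cannot be read, so this comes from the torque.

**After letting go:** The bar came to rest about 3.45 rad clockwise of where it began. It sprang back about 0.5 rad. If friction alone holds it, it stays at about 5.56 rad, just above the 5.53 limit.

**The things on the turntable:** The networks place the pourer, tumbler, ice mould and strainer within about 7 mm of their first positions, which is about their own error. The last picture shows all four upright.

**Clear of everything:** The gripper finished about 150 mm above the nut, with the contact force at the noise level.

**Checks that disagreed:**
- My first estimate of the nut's height (108 mm) suggested a starting angle near 0.9 rad. The turn actually needed suggests about 2.1 rad.
- The final network height for the nut (107 mm) is of its visible surface, so it does not confirm the seating. The torque and the picture do.

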